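# Advance the vial rack by one turn of the hand wheel

## Task

Move the vial rack on by one row: push the feeder's hand wheel round clockwise (seen from above) by its upright handle, through exactly one full turn, so that the handle ends where it began. Push the handle with the outside of the fingers and do not take it between them; do not touch the vial rack itself, leave the bottle, beaker and jar where they stand, and finish clear of everything.

Things in the scene. Friction and masses are not known exactly. Their poses are not given: they have to be found in the camera images.
- feeder: hand-cranked vial feeder, fixed to the bench: steel base plate 130 x 470 x 12 mm, grey gearbox (110 x 110 mm, top 70 mm above the bench) under the wheel. Origin on the bench exactly under the wheel's vertical axis; z up, y along the plate from the gearbox to the rack. A slim needle post with an arm over the rack stands 220 mm along y, 168 mm high
- handle: white upright round handle on the rim of the flat-lying hand wheel, 24 mm diameter, 55 mm tall, free to spin about its own axis. Origin on its axis at its foot, 99 mm above the bench (its top 154 mm); its axis is 62 mm from the wheel's axis. Where on the circle it starts varies
- wheel (a joint): angle of the dark steel three-spoked hand wheel (rim 140 mm outside, rim top 100 mm and hub top 102 mm above the bench), rad, growing clockwise seen from above. Starts between -2.2 and 2.2; one turn adds 6.283. No stops or detents at one turn, either way; it stays where it is left and takes about 2.5 to 3 N at the handle
- rack: grey rack on an aluminium carriage, 100 x 120 mm, with 3 x 5 small blue-capped vials, tops 87 mm above the bench. Origin at the centre of its underside, about 160 mm along the feeder's y. A screw ties it to the wheel: 20 mm (one row) along the feeder's +y per clockwise turn. Not to be touched
- bottle: small amber glass bottle with a white cap, 48 mm diameter, 95 mm tall, loose on the bench near the wheel; origin at the centre of its underside. Leave alone
- beaker: glass beaker, open, 60 mm diameter, 70 mm tall, loose on the bench near the wheel; origin at the centre of its underside. Leave alone
- jar: small jar with a white lid, 44 mm diameter, 60 mm tall, loose on the bench near the wheel; origin at the centre of its underside. Leave alone

How it is judged (in metres and radians):
On the way, in this order (a step that is already met when the one before it is completed fails the run):
1. the fingers push the handle through the far side of its circle, clockwise, half a turn from where it started (distance of handle from where it was at the start of the episode above 0.115 m and value of joint wheel above 0.5 rad and contact force between the fingers and handle above 0.3 N), for 0.05 s.
2. the fingers push the handle on past three quarters of the turn (distance of rack from where it was at the start of the episode above 0.0145 m and value of joint wheel above 2 rad and distance of handle from where it was at the start of the episode above 0.05 m and contact force between the fingers and handle above 0.3 N), for 0.05 s.
At the end, for the whole second after the job is handed in: The wheel has gone once round clockwise and rests, its handle within 11 mm (about 10 degrees) of where it started; the rack has thereby advanced by 20 mm (18 to 22); bottle, beaker and jar stand upright within 20 mm of their places (distance of handle from where it was at the start of the episode below 0.011 m and value of joint wheel between 3.7 and 8.9 rad and velocity of joint wheel between -0.05 and 0.05 rad/s and distance of rack from where it was at the start of the episode between 0.018 and 0.022 m and distance of each of bottle, beaker, jar from where it was at the start of the episode below 0.02 m and angle between each of bottle, beaker, jar's own z axis and vertical below 0.2 rad); the robot touches nothing.
It fails at once if the handle is taken between the fingers (horizontal distance between the grasp point and handle below 0.011 m and z of the grasp point in the frame of handle below 0.07 m).
It fails at once if the robot touches the vial rack (contact force between any of the fingers, the arm and rack above 1 N).
It fails at once if bottle, beaker or jar is knocked over, shifted or lifted (distance of any of bottle, beaker, jar from where it was at the start of the episode above 0.02 m or angle between any of bottle, beaker, jar's own z axis and vertical above 0.3 rad).
It also fails if it takes over 54 s, if anything falls off the work surface, if the arm or the gripper's body presses on something with over 40 N, if the wrist force passes 120 N, or if a joint passes its speed limit or range.

## Robot

A 6-joint arm with a two-finger parallel gripper is mounted at the origin on the work surface. World frame = base frame: x ahead of the robot, y to its left, z up, the work surface at z = 0. Lengths are in mm, angles in rad, forces in N, time in s.
With the tool pointing down it reaches from about 350 to 725 mm from the base axis. Payload 4.3 kg.
Tool frame: the origin (TCP) lies where the fingers leave the gripper's body, on its centre line; the fingertips stand 73 mm ahead of it and the grasp point (between the pads) lies 54 mm ahead of it; z points along the fingers, y is the direction in which the jaws open and shut (so a half turn about z gives the same grasp; the last joint's range is limited). The gripper opens to 85 mm and grips with 20 to 120 N. Pads are 22 mm wide; open, the fingers measure 114 mm over their backs; the gripper's body (76 mm by 85 mm) begins 54 mm behind the grasp point. The pads swing forward as they close: fully open they stand 13 mm farther back than shut.
Start: joints at [1.175, 0.377, 0.081, 1.274, 0, 1.46], TCP at [162.111, 551.706, 303.929] pointing down, gripper open.
Joint ranges: [-2.72, 2.72], [-0.84, 1.66], [-1.02, 1.22], [-1.77, 2.12], [-1.37, 1.28], [-3.14, 3.14]. Speed limits (rad/s): [2.57, 2.57, 3.14, 3.14, 3.14, 3.14].

## Interface

Orientations are given as a 3x3 rotation matrix whose columns are the frame's x, y, z axes.
In Python, from bench import observe, snapshot, camera_params, job_done, outline_of, mark_of gives the robot as it stands.
- The arm moves only by the tool drive_tool, never from a script. Its argument "motion" is a list of rows, each a list of 7 numbers: the closure, from -1 (fully open) to 1 (shut), then the shift along the tool's x, y, z in mm, then the turn, a rotation vector about the tool's x, y, z in rad. A call has 1 to 20 rows; each row shifts and turns the commanded pose from where the row before left it, along the tool's axes as they then stand; what a row does not reach is not made up. A row lasts 1/10 s, in which the tool goes at most 50 mm and 8.59 degrees, less where a joint would pass 70% of its speed; a pose out of reach is approached as far as the arm can. A call is refused whole if a number of a shift passes 50 or a number of a turn 0.15, either way. A call with a gripper value outside its range is refused whole. The fingers move at their own pace and stop on an object; "grip_force" is the grip in N (left out, the last holds). Time passes only in rows, so rows that do not move let the fingers close. It gives the time, the measured TCP pose, the force and the opening at its end, in the units of the state.
- observe(): the state, without advancing time (a new reading comes with each control period).
- snapshot(name): name is "scene" or "top" or "wrist"; returns the picture (480x640x3 uint8, red, green, blue); there is no depth.
- camera_params(name): a dict with "camera_matrix" (3x3 intrinsics, pixels), "k1" (the pictures are not rectified: a ray, as slopes to the right and down, at radius r is drawn at 1 + k1 r^2 times it, then the intrinsics apply), "position" and "orientation" of the camera in the world. Camera axes: x right, y down, z forward; pixel columns grow to the right and rows downward; lengths in mm; the calibration is good to about 2 mm. A picture is of the moment at which its call begins: read the wrist's pose just before it. camera_params takes no time and is no camera call; for the wrist camera it gives the pose at the moment of the call.
- job_done(): hands the job in, once; it reports no verdict.
Trained networks look in the newest picture that a camera, given by its name, has taken for a name from the list of things; names that differ only in an ending like _2 or _b are one class to them, and where a whole thing is asked for, a point or a joint stands for the part that bears it (a point fixed in the world has none). Each returns a list of dicts, best first, with "score" (0 to 1); they miss things now and then, are a little off and sometimes report something else, mostly with a low value. They report only what shows in the picture. A call takes as long as a camera call.
- outline_of(camera, thing): "pixels" (480x640 bool, what is visible of it) and "pixel" ([column, row] in pixels, amid what is visible of it).
- mark_of(camera, thing): "pixel" ([column, row] in pixels: a listed point, or the origin of a listed thing).
The state is a dict: "t": time; "q": joint angles; "qvel": joint speeds; "joint_torque": joint torques, N m; "tool_pos": TCP position; "eef_rot": TCP orientation; "ft_force": force on the tool from outside, world axes, zero at the start; "wrist_torque": the same for the moment, N m; "grip_width": finger opening in mm.
Only numpy, scipy, OpenCV 4.12 (cv2) and the standard library are available. Lean on these libraries where they do the work, as an engineer would, in place of code of your own. Each camera call takes 0.05 s, during which the arm holds its last target. There are 200 camera calls.

## Working session

There is one attempt and no reset: what is moved stays moved. The work goes in short steps, Python scripts to look and compute and a tool call to move; the robot and the scene stay as the last step left them, time stands still between calls to the robot, and variables do not carry over. Pictures are saved under pics/ and viewed, about 8 in all and at most 12, crops included, and the job is handed in when it is done.

Besides the shell and the picture viewer there is one more tool, called after "Emit:" as name(argument=value, ...), one argument or row to a line, values as JSON. drive_tool: Moves the arm, as the interface text tells. Its arguments: {"type":"object","properties":{"motion":{"type":"array","items":{"type":"array","items":{"type":"number"}}},"grip_force":{"type":"number"}},"required":["motion"]}

```bash
mkdir -p pics; cat > h.py <<'E'
import numpy as np, cv2
from bench import *
def ray(cam,px,z,P=None):
    P=P or camera_params(cam); K=np.array(P["camera_matrix"]); 
    d=cv2.undistortPoints(np.array([[px]],float),K,np.array([P["k1"],0,0,0,0.]))[0,0]
    R=np.array(P["orientation"]); p=np.array(P["position"]); v=R@np.array([d[0],d[1],1])
    return p+v*(z-p[2])/v[2]
E
python3 - <<'E'
from h import *
s=observe(); print(s["t"],s["tool_pos"],s["eef_rot"],s["grip_width"])
for c in ["top","scene"]:
    im=snapshot(c); cv2.imwrite(f"pics/{c}0.png",im[:,:,::-1])
    P=camera_params(c); print(c,P["position"])
    for n,z in [("feeder",0),("handle",99),("wheel",99),("rack",12),("bottle",0),("beaker",0),("jar",0)]:
        m=mark_of(c,n)[:2]
        for a in m: print(n,round(a["score"],2),np.round(a["pixel"]),np.round(ray(c,a["pixel"],z,P)))
E
```

```text
0.0 [161.88722492 551.20916612 302.97437516] [[-9.59447001e-01  2.81887997e-01 -7.81287533e-04]
 [ 2.81888990e-01  9.59445221e-01 -1.86132560e-03]
 [ 2.24917244e-04 -2.00607962e-03 -9.99997963e-01]] 85.2808656847635
top [406.31433696 -56.82771206 763.4649792 ]
feeder 0.75 [308. 276.] [505. -20.   0.]
handle 0.65 [337. 297.] [468. -74.  99.]Traceback (most recent call last):
  File "<stdin>", line 7, in <module>
ValueError: it knows: beaker, bottle, feeder, handle, jar, rack
```

```bash
python3 - <<'E'
from h import *
for c in ["top","scene"]:
    im=snapshot(c); cv2.imwrite(f"pics/{c}0.png",im[:,:,::-1])
    P=camera_params(c); print(c,P["position"])
    for n,z in [("feeder",0),("handle",99),("rack",12),("bottle",0),("beaker",0),("jar",0)]:
        m=mark_of(c,n)[:2]
        for a in m: print(n,round(a["score"],2),np.round(a["pixel"]),np.round(ray(c,a["pixel"],z,P)))
E
```

```text
top [406.31433696 -56.82771206 763.4649792 ]
feeder 0.81 [307. 273.] [510. -18.   0.]
rack 0.86 [213. 279.] [471. 138.  12.]
bottle 0.91 [316. 188.] [665.  -8.   0.]
beaker 0.62 [324. 366.] [361. -74.   0.]
jar 0.87 [408. 246.] [ 588. -186.    0.]
jar 0.49 [337. 295.] [480. -76.   0.]
scene [ 880.57709823 -479.69342034  694.43180679]
rack 0.64 [342. 182.] [459. 150.  12.]
bottle 0.63 [378. 278.] [658. -10.   0.]
beaker 0.68 [242. 223.] [365. -68.   0.]
jar 0.98 [285. 327.] [ 591. -195.    0.]
```

View pics/top0.png

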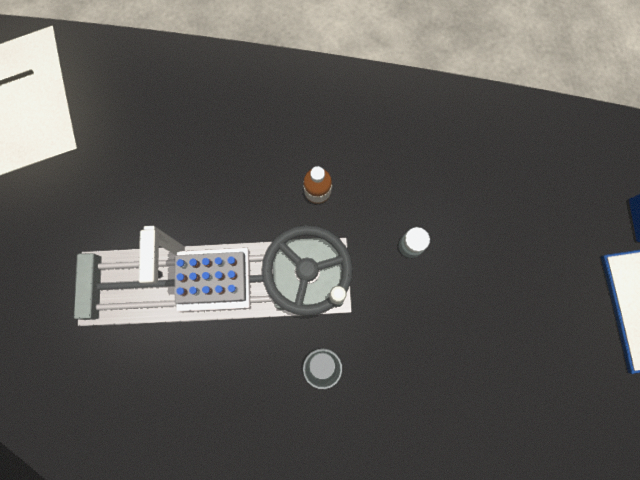

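View pics/scene0.png

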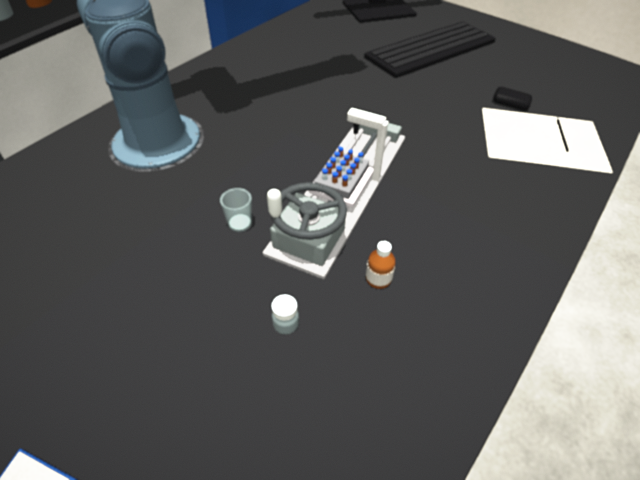

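The top view shows the wheel hub at about (307,269), the handle's white top at (338,294), the bottle at (318,184), the jar at (416,241), the beaker at (322,369), and the rack to the left. The scene view agrees. All loose items are below 100 mm, so shut fingers with their tips at about 110 mm clear everything but the handle. Next I refine the centre and handle positions.

```bash
python3 - <<'E'
from h import *
im=cv2.imread("pics/top0.png"); g=cv2.cvtColor(im,cv2.COLOR_BGR2GRAY)
for a,b in [((263,270),(352,270)),((307,226),(307,314))]:
    A=ray("top",a,97);B=ray("top",b,97);print(np.linalg.norm(A-B),(A+B)/2)
m=(g>200).astype(np.uint8); m2=np.zeros_like(m); m2[282:308,326:350]=m[282:308,326:350]
n,l,st,c=cv2.connectedComponentsWithStats(m2); print(st[1:],c[1:])
H=[ray("top",(338.,295.),154)]
C=ray("top",(307.5,269),102)
print("hub",C)
for x in c[1:]: print("handle",ray("top",x,154),np.linalg.norm((ray("top",x,154)-C)[:2]))
d=cv2.HoughCircles(g[215:325,250:365],cv2.HOUGH_GRADIENT,1.2,200,param1=80,param2=15,minRadius=40,maxRadius=48)
print(d)
print(g[284:306:1,328:350])
print(observe()["t"])
E
```

```text
135.1425294841845 [501.47759668 -23.27555814  97.        ]
134.94269727398947 [502.71027979 -22.28789149  97.        ]
[[331 287  14  14 159]
 [337 288  13  20  98]] [[337.78616352 293.39622642]
 [346.19387755 300.71428571]]
hub [502.30052815 -23.27276837 102.        ]
handle [468.46548909 -72.80187336 154.        ] 59.98284845463056
handle [460.51476228 -85.77008663 154.        ] 75.17955186783624
[[[58.2      54.600002 43.36    ]]]
[[186 191 188 191 190 191 193 195 190 144 100  74  76  86  89  96 112  99
   91  89  78  69]
 [187 187 187 188 190 192 190 189 173 130  95  86  83  87  90 101 107  98
   91  85  75  74]
 [190 188 185 187 187 183 162 161 170 170 173 173 149 117  97 106  98  92
   88  80  84 145]
 [191 187 186 188 155 144 171 227 236 236 237 240 235 206 154 120  99  91
   85  79 110 188]
 [188 188 188 172 148 199 232 240 241 242 242 243 243 240 236 191 118  86
   81  75 122 206]
 [194 190 183 151 181 235 241 242 242 243 243 244 244 242 243 238 162  94
   77  87 183 216]
 [193 190 158 152 228 239 241 244 244 245 245 243 245 244 242 241 209 123
   78 123 230 218]
 [190 188 1
[... 689 characters left out ...]
 243 244 243 224 166 210
  238 238 238 244]
 [ 57  72 101 113 133 169 209 235 243 243 243 242 243 241 207 167 170 233
  238 237 237 241]
 [ 64  68  87 109 113 130 150 175 218 224 226 227 212 176 143 135 206 238
  238 235 236 240]
 [ 66  68  75  97 110 112 116 136 158 162 159 161 154 129 115 150 232 234
  234 235 236 237]
 [ 78  68  71  84  99 108 113 118 117 117 118 123 122 113 126 197 236 237
  236 235 237 237]
 [107  82  72  68  69  80  96 112 114 112 111 113 109 122 128 202 235 236
  236 236 236 237]
 [107  99  91  89  70  60  63  73  79  92  92 100  95  95 167 233 238 237
  237 236 237 239]
 [ 98  92  91  85  66  56  59  59  66  69  69  68  82 139 231 239 237 237
  235 237 239 239]]
0.85
```

Emit:
drive_tool(
  motion=[
    [1,-31.8,-32.1,0,0,0,0],
    [1,-31.8,-32.1,0,0,0,0],
    [1,-31.8,-32.1,0,0,0,0],
    [1,-31.8,-32.1,0,0,0,0],
    [1,-31.8,-32.1,0,0,0,0],
    [1,-31.8,-32.1,0,0,0,0],
    [1,-31.8,-32.1,0,0,0,0],
    [1,-31.8,-32.1,0,0,0,0],
    [1,-31.8,-32.1,0,0,0,0],
    [1,-31.8,-32.1,0,0,0,0],
    [1,-31.8,-32.1,0,0,0,0],
    [1,-31.8,-32.1,0,0,0,0],
    [1,-31.8,-32.1,0,0,0,0],
    [1,-31.8,-32.1,0,0,0,0],
    [1,-31.8,-32.1,0,0,0,0],
    [1,-31.8,-32.1,0,0,0,0],
    [1,0,0,0,0,0,0],
    [1,0,0,0,0,0,0],
  ],
  grip_force=40,
)

```text
t: 2.65
tool_pos: [505.5, -85.2, 303.6]
eef_rot: [[-0.959, 0.284, -0.001], [0.284, 0.959, 0.001], [0.001, 0.001, -1.0]]
ft_force: [-1.0, 1.0, 0.4]
grip_width: -0.1
```

```bash
python3 - <<'E'
from h import *
P=camera_params("wrist"); im=snapshot("wrist"); cv2.imwrite("pics/w1.png",im[:,:,::-1]); print(P["position"])
for n,z in [("feeder",0),("handle",99)]:
    for a in mark_of("wrist",n)[:2]: print(n,a["score"],np.round(a["pixel"]),ray("wrist",a["pixel"],z,P))
for a in outline_of("wrist","handle")[:1]: print(a["score"],a["pixel"])
print(observe()["q"])
E
```

```text
[429.90189638 -63.86783068 373.48172887]
feeder 0.78 [394. 172.] [505.96344119 -20.69811488   0.        ]
handle 0.85 [323. 162.] [466.78118836 -73.77879631  99.        ]
0.87 [326.2, 174.8]
[-2.87628015e-01  2.48485828e-01 -9.85781857e-02  1.22409259e+00
  2.72350712e-04 -3.53341104e-03]
```

View pics/w1.png

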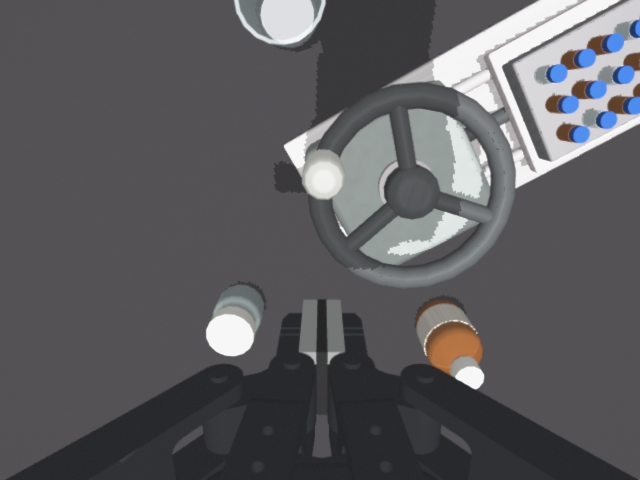

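```bash
cat > circ.py <<'E'
import numpy as np,sys
from bench import observe
s=observe(); R=np.array(s["eef_rot"]);C=np.array([503.5,-22.]);r=62
def rows(pos,a0,a1,n):
    p=np.array(pos)[:2];out=[]
    for a in np.radians(np.linspace(a0,a1,n+1)[1:]):
        q=C+r*np.array([np.cos(a),np.sin(a)]); d=R[:2,:2].T@(q-p); d=np.round(d,1); p=p+R[:2,:2]@d
        out.append([1,*d.tolist(),0,0,0,0])
    return out
a0,a1,n=float(sys.argv[1]),float(sys.argv[2]),int(sys.argv[3])
p=s["tool_pos"]; d=p[:2]-C; print(p,np.degrees(np.arctan2(d[1],d[0])),np.hypot(*d),s["ft_force"])
print(rows(p,a0,a1,n))
E
python3 circ.py -88 -216 16
```

```text
[504.87208298 -83.27758853 304.01491392] -88.71728911539418 61.2929479487829 [-0.83973217  0.37226343 -1.05698466]
[[1, 7.4, -2.6, 0, 0, 0, 0], [1, 8.6, -0.9, 0, 0, 0, 0], [1, 8.7, 0.2, 0, 0, 0, 0], [1, 8.5, 1.5, 0, 0, 0, 0], [1, 8.2, 2.6, 0, 0, 0, 0], [1, 7.8, 3.8, 0, 0, 0, 0], [1, 7.2, 4.8, 0, 0, 0, 0], [1, 6.5, 5.8, 0, 0, 0, 0], [1, 5.6, 6.6, 0, 0, 0, 0], [1, 4.6, 7.3, 0, 0, 0, 0], [1, 3.6, 7.8, 0, 0, 0, 0], [1, 2.4, 8.4, 0, 0, 0, 0], [1, 1.2, 8.5, 0, 0, 0, 0], [1, 0.1, 8.7, 0, 0, 0, 0], [1, -1.2, 8.5, 0, 0, 0, 0], [1, -2.3, 8.4, 0, 0, 0, 0]]
```

Emit:
drive_tool(
  motion=[
    [1,0,0,40,0,0,0],
    [1,0,0,40,0,0,0],
    [1,0,0,38,0,0,0],
    [1,0,0,0,0,0,0],
  ],
)

```text
t: 3.25
tool_pos: [501.1, -82.2, 181.4]
eef_rot: [[-0.96, 0.28, -0.01], [0.28, 0.96, 0.003], [0.01, 0.0, -1.0]]
ft_force: [-0.8, 0.5, -0.0]
grip_width: 0.0
```

Emit:
drive_tool(
  motion=[
    [1,7.0,-1.5,-3,0,0,0],
    [1,8.6,-0.9,0,0,0,0],
    [1,8.7,0.2,0,0,0,0],
    [1,8.5,1.5,0,0,0,0],
    [1,8.2,2.6,0,0,0,0],
    [1,7.8,3.8,0,0,0,0],
  ],
)

```text
t: 3.85
tool_pos: [460.2, -65.4, 189.9]
eef_rot: [[-0.959, 0.282, 0.002], [0.282, 0.959, -0.001], [-0.002, -0.001, -1.0]]
ft_force: [1.6, -2.7, 1.9]
grip_width: 0.4
```

```bash
python3 circ.py -136 -256 15; python3 -c "
from h import *
im=snapshot('wrist'); cv2.imwrite('pics/w2.png',im[:,:,::-1])"
```

```text
[460.24015265 -65.43743918 189.89144998] -134.8826347568445 61.30436783491334 [ 1.57160589 -2.73729692  1.94278279]
[[1, 8.6, 4.8, 0, 0, 0, 0], [1, 6.5, 5.7, 0, 0, 0, 0], [1, 5.6, 6.6, 0, 0, 0, 0], [1, 4.6, 7.3, 0, 0, 0, 0], [1, 3.6, 7.9, 0, 0, 0, 0], [1, 2.4, 8.3, 0, 0, 0, 0], [1, 1.3, 8.5, 0, 0, 0, 0], [1, 0.0, 8.7, 0, 0, 0, 0], [1, -1.1, 8.5, 0, 0, 0, 0], [1, -2.3, 8.4, 0, 0, 0, 0], [1, -3.5, 7.9, 0, 0, 0, 0], [1, -4.5, 7.4, 0, 0, 0, 0], [1, -5.5, 6.6, 0, 0, 0, 0], [1, -6.4, 5.9, 0, 0, 0, 0], [1, -7.2, 4.9, 0, 0, 0, 0]]
```

View pics/w2.png

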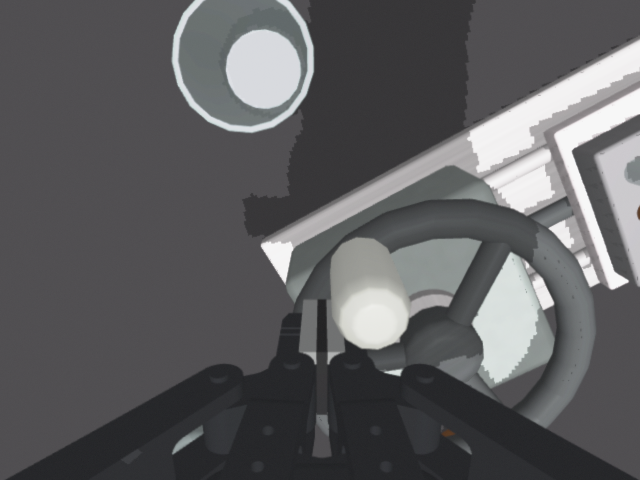

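The handle at (370,320) lies against the side of the shut fingers at (322,320), and the contact force is about 3 N. I continue round.

Emit:
drive_tool(
  motion=[
    [1,7.2,4.8,0,0,0,0],
    [1,6.5,5.7,0,0,0,0],
    [1,5.6,6.6,0,0,0,0],
    [1,4.6,7.3,0,0,0,0],
    [1,3.6,7.9,0,0,0,0],
    [1,2.4,8.3,0,0,0,0],
    [1,1.3,8.5,0,0,0,0],
    [1,0,8.7,0,0,0,0],
    [1,-1.1,8.5,0,0,0,0],
    [1,-2.3,8.4,0,0,0,0],
  ],
)

```text
t: 4.9
tool_pos: [454.1, 15.2, 188.4]
eef_rot: [[-0.96, 0.282, -0.002], [0.282, 0.96, 0.001], [0.002, 0.0, -1.0]]
ft_force: [-1.7, -1.4, 0.3]
grip_width: 0.1
```

```bash
python3 circ.py -216 -336 15
```

```text
[454.10405305  15.19169156 188.38825669] 143.02281142260696 61.83188090010179 [-1.65753068 -1.42098152  0.25735759]
[[1, -2.9, 7.0, 0, 0, 0, 0], [1, -4.6, 7.4, 0, 0, 0, 0], [1, -5.5, 6.6, 0, 0, 0, 0], [1, -6.4, 5.8, 0, 0, 0, 0], [1, -7.1, 4.9, 0, 0, 0, 0], [1, -7.8, 3.9, 0, 0, 0, 0], [1, -8.2, 2.7, 0, 0, 0, 0], [1, -8.5, 1.5, 0, 0, 0, 0], [1, -8.6, 0.4, 0, 0, 0, 0], [1, -8.7, -0.8, 0, 0, 0, 0], [1, -8.4, -2.1, 0, 0, 0, 0], [1, -8.0, -3.2, 0, 0, 0, 0], [1, -7.5, -4.3, 0, 0, 0, 0], [1, -6.9, -5.2, 0, 0, 0, 0], [1, -6.0, -6.2, 0, 0, 0, 0]]
```

Tracking well, at 143° (-217°) with radius 61.8.

Emit:
drive_tool(
  motion=[
    [1,-3.3,7.6,0,0,0,0],
    [1,-4.6,7.4,0,0,0,0],
    [1,-5.5,6.6,0,0,0,0],
    [1,-6.4,5.8,0,0,0,0],
    [1,-7.1,4.9,0,0,0,0],
    [1,-7.8,3.9,0,0,0,0],
    [1,-8.2,2.7,0,0,0,0],
    [1,-8.5,1.5,0,0,0,0],
    [1,-8.6,0.4,0,0,0,0],
    [1,-8.7,-0.8,0,0,0,0],
    [1,-8.4,-2.1,0,0,0,0],
  ],
)

```text
t: 6.0
tool_pos: [540.2, 28.7, 188.9]
eef_rot: [[-0.959, 0.282, 0.0], [0.282, 0.959, 0.001], [-0.0, 0.001, -1.0]]
ft_force: [-2.2, 1.3, -1.3]
grip_width: -0.3
```

```bash
python3 circ.py -304 -440 17; python3 - <<'E'
from h import *
P=camera_params("wrist"); im=snapshot("wrist"); cv2.imwrite("pics/w3.png",im[:,:,::-1])
for c in ["wrist"]:
    for a in mark_of(c,"handle")[:2]: print(a["score"],a["pixel"],ray(c,a["pixel"],99,P))
E
```

```text
[540.19367578  28.7429777  188.87353608] 54.12824901470873 62.62008965319143 [-2.24462576  1.29864741 -1.28492949]
[[1, -5.9, -3.1, 0, 0, 0, 0], [1, -7.5, -4.3, 0, 0, 0, 0], [1, -6.9, -5.3, 0, 0, 0, 0], [1, -6.0, -6.2, 0, 0, 0, 0], [1, -5.2, -6.9, 0, 0, 0, 0], [1, -4.1, -7.6, 0, 0, 0, 0], [1, -3.0, -8.2, 0, 0, 0, 0], [1, -1.8, -8.4, 0, 0, 0, 0], [1, -0.7, -8.6, 0, 0, 0, 0], [1, 0.6, -8.7, 0, 0, 0, 0], [1, 1.7, -8.4, 0, 0, 0, 0], [1, 2.9, -8.2, 0, 0, 0, 0], [1, 4.0, -7.6, 0, 0, 0, 0], [1, 5.0, -7.1, 0, 0, 0, 0], [1, 6.0, -6.2, 0, 0, 0, 0], [1, 6.8, -5.4, 0, 0, 0, 0], [1, 7.5, -4.4, 0, 0, 0, 0]]
0.84 [290.7, 341.2] [554.95940106   9.71265741  99.        ]
```

View pics/w3.png

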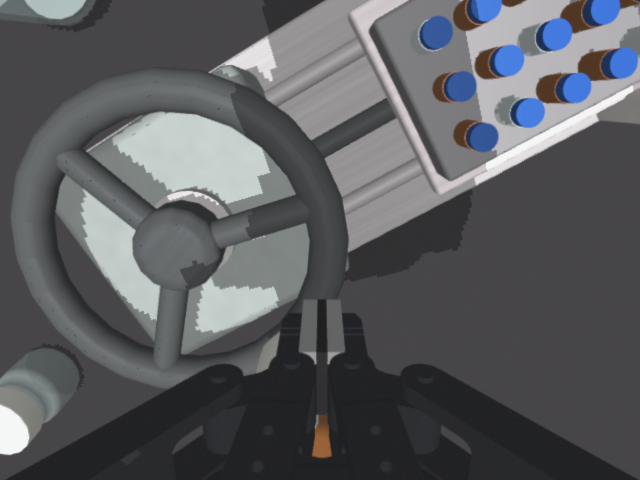

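The handle is behind the left finger at about (275,350), 22° ahead of the finger. Continuing.

Emit:
drive_tool(
  motion=[
    [1,-7.8,-3.3,0,0,0,0],
    [1,-7.5,-4.3,0,0,0,0],
    [1,-6.9,-5.3,0,0,0,0],
    [1,-6.0,-6.2,0,0,0,0],
    [1,-5.2,-6.9,0,0,0,0],
    [1,-4.1,-7.6,0,0,0,0],
    [1,-3.0,-8.2,0,0,0,0],
    [1,-1.8,-8.4,0,0,0,0],
    [1,-0.7,-8.6,0,0,0,0],
    [1,0.6,-8.7,0,0,0,0],
    [1,1.7,-8.4,0,0,0,0],
    [1,2.9,-8.2,0,0,0,0],
  ],
)

```text
t: 7.3
tool_pos: [551.9, -63.5, 189.0]
eef_rot: [[-0.959, 0.282, 0.001], [0.282, 0.959, -0.001], [-0.001, -0.001, -1.0]]
ft_force: [2.5, 1.6, 1.1]
grip_width: -0.2
```

```bash
python3 circ.py -400 -460 10; python3 - <<'E'
from h import *
P=camera_params("wrist"); im=snapshot("wrist"); cv2.imwrite("pics/w4.png",im[:,:,::-1])
for a in mark_of("wrist","handle")[:2]: print(a["score"],a["pixel"],ray("wrist",a["pixel"],99,P))
E
```

```text
[551.89701085 -63.52749754 189.03215455] -40.63154517913501 63.77149607015401 [2.519486   1.56624769 1.11930625]
[[1, 4.2, -4.5, 0, 0, 0, 0], [1, 3.5, -5.4, 0, 0, 0, 0], [1, 4.1, -5.1, 0, 0, 0, 0], [1, 4.5, -4.6, 0, 0, 0, 0], [1, 5.1, -4.1, 0, 0, 0, 0], [1, 5.4, -3.6, 0, 0, 0, 0], [1, 5.7, -3.0, 0, 0, 0, 0], [1, 6.1, -2.4, 0, 0, 0, 0], [1, 6.2, -1.7, 0, 0, 0, 0], [1, 6.4, -1.0, 0, 0, 0, 0]]
0.88 [271.9, 259.9] [529.29843967 -78.63595553  99.        ]
```

Emit:
drive_tool(
  motion=[
    [1,4.2,-4.5,0,0,0,0],
    [1,3.5,-5.4,0,0,0,0],
    [1,4.1,-5.1,0,0,0,0],
    [1,4.5,-4.6,0,0,0,0],
    [1,5.1,-4.1,0,0,0,0],
    [1,5.4,-3.6,0,0,0,0],
    [1,5.7,-3.0,0,0,0,0],
    [1,6.1,-2.4,0,0,0,0],
    [1,0,0,0,0,0,0],
  ],
)

```text
t: 8.3
tool_pos: [504.1, -83.0, 188.7]
eef_rot: [[-0.959, 0.282, -0.002], [0.282, 0.959, -0.0], [0.002, -0.001, -1.0]]
ft_force: [0.3, -0.1, -0.6]
grip_width: -0.0
```

```bash
python3 circ.py -450 -470 10; python3 - <<'E'
from h import *
P=camera_params("wrist"); im=snapshot("wrist"); cv2.imwrite("pics/w5.png",im[:,:,::-1])
for a in mark_of("wrist","handle")[:2]:
    h=ray("wrist",a["pixel"],99,P); print(a["score"],a["pixel"],h,np.degrees(np.arctan2(h[1]+22,h[0]-503.5)))
E
```

```text
[504.05649391 -83.01688484 188.74939582] -89.47745827758901 61.019422494243855 [ 0.3418196  -0.12383876 -0.62861089]
[[1, 2.3, -1.7, 0, 0, 0, 0], [1, 2.1, -0.5, 0, 0, 0, 0], [1, 2.2, -0.4, 0, 0, 0, 0], [1, 2.1, -0.4, 0, 0, 0, 0], [1, 2.2, -0.2, 0, 0, 0, 0], [1, 2.1, -0.2, 0, 0, 0, 0], [1, 2.2, -0.2, 0, 0, 0, 0], [1, 2.1, -0.0, 0, 0, 0, 0], [1, 2.2, 0.0, 0, 0, 0, 0], [1, 2.2, 0.1, 0, 0, 0, 0]]
0.68 [313.7, 244.2] [479.50105705 -80.14491946  99.        ] -112.42807377026166
```

View pics/w5.png

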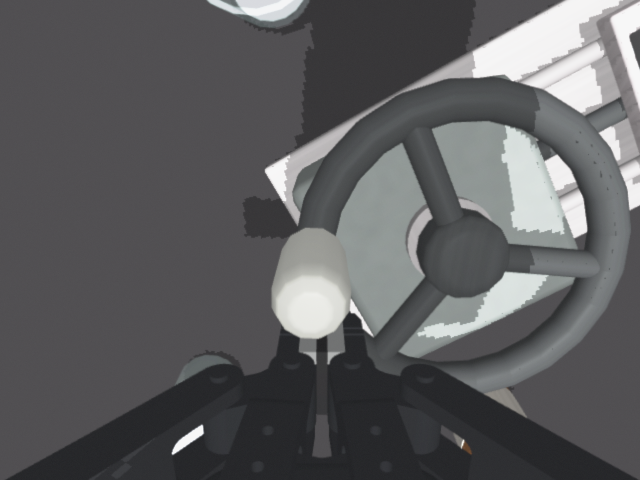

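The handle's top at (312,305) is right ahead of the fingers, at -112° against the start's -125°. 12.5° (about 13 mm) remains.

Emit:
drive_tool(
  motion=[
    [1,2.3,-0.7,0,0,0,0],
    [1,2.3,-0.5,0,0,0,0],
    [1,2.3,-0.4,0,0,0,0],
    [1,2.2,-0.3,0,0,0,0],
    [1,2.2,-0.2,0,0,0,0],
    [1,2.1,-0.1,0,0,0,0],
    [1,0,0,0,0,0,0],
    [1,-5,0,0,0,0,0],
    [1,-10,0,0,0,0,0],
    [1,-5,0,-20,0,0,0],
    [1,0,0,-45,0,0,0],
    [1,0,0,-45,0,0,0],
    [1,0,0,0,0,0,0],
    [1,0,0,0,0,0,0],
  ],
)

```text
t: 9.8
tool_pos: [512.6, -87.4, 300.0]
eef_rot: [[-0.959, 0.282, 0.003], [0.282, 0.959, -0.001], [-0.003, -0.0, -1.0]]
ft_force: [-0.7, -0.1, -1.8]
grip_width: 0.3
```

```bash
python3 - <<'E'
from h import *
s=observe();print(s["tool_pos"],s["t"])
P=camera_params("wrist"); im=snapshot("wrist"); cv2.imwrite("pics/w6.png",im[:,:,::-1])
for a in mark_of("wrist","handle")[:2]:
    h=ray("wrist",a["pixel"],99,P); print(a["score"],a["pixel"],h,np.degrees(np.arctan2(h[1]+22,h[0]-503.5)))
for a in mark_of("wrist","feeder")[:1]: print(ray("wrist",a["pixel"],0,P))
E
```

```text
[512.57397951 -87.37987495 300.01646726] 9.8
[503.05042755 -20.78244346   0.        ]
```

View pics/w6.png

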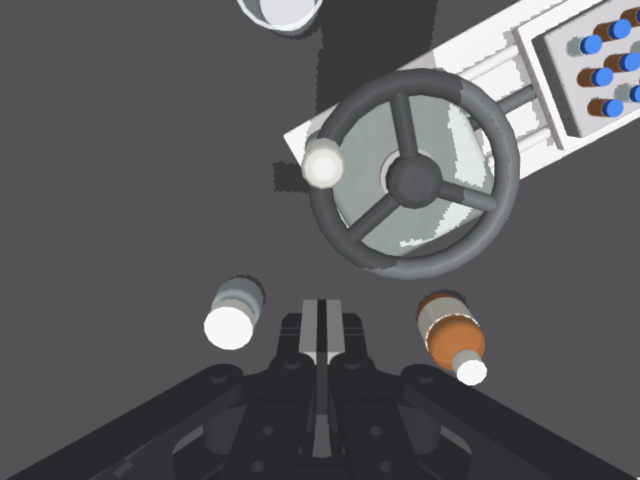

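The handle and spokes stand just as in the first wrist picture relative to the hub: handle (-92,-17) px now against (-89,-18) then. The rack has moved on, and the bottle and jar are in place. I move the arm aside and make one comparison with the first top picture.

Emit:
drive_tool(
  motion=[
    [1,0,-40,-10,0,0,0],
    [1,0,-40,0,0,0,0],
    [1,0,-40,0,0,0,0],
    [1,0,-40,0,0,0,0],
    [1,0,-40,0,0,0,0],
    [1,0,-40,0,0,0,0],
    [1,0,0,0,0,0,0],
    [1,0,0,0,0,0,0],
    [1,0,0,0,0,0,0],
  ],
)

```text
t: 10.85
tool_pos: [443.4, -316.2, 307.8]
eef_rot: [[-0.96, 0.281, -0.002], [0.281, 0.96, 0.002], [0.002, 0.002, -1.0]]
ft_force: [1.2, 1.0, -0.3]
grip_width: 0.3
```

```bash
python3 - <<'E'
from h import *
im=snapshot("top"); cv2.imwrite("pics/top1.png",im[:,:,::-1])
a=cv2.imread("pics/top0.png"); b=cv2.imread("pics/top1.png")
for i in (a,b):
    g=cv2.cvtColor(i,cv2.COLOR_BGR2GRAY); m=np.zeros_like(g); m[286:302,330:346]=(g>225)[286:302,330:346]
    n,l,st,c=cv2.connectedComponentsWithStats(m); k=1+np.argmax(st[1:,4]); print(st[k],c[k],ray("top",c[k],154))
for n,z in [("rack",12),("bottle",0),("beaker",0),("jar",0)]:
    for q in mark_of("top",n)[:1]: print(n,q["score"],np.round(ray("top",q["pixel"],z)))
cv2.imwrite("pics/cmp.png",np.vstack([a[160:400,60:440],b[160:400,60:440]]))
E
```

```text
[332 287  13  14 146] [337.9109589  293.19178082] [468.77137129 -72.92566415 154.        ]
[332 286  14  14 151] [338.41059603 292.57615894] [469.72141189 -73.46637038 154.        ]
rack 0.92 [465. 160.  12.]
bottle 0.68 [662.  -9.   0.]
beaker 0.78 [360. -70.   0.]
jar 0.86 [ 592. -191.    0.]
```

View pics/cmp.png

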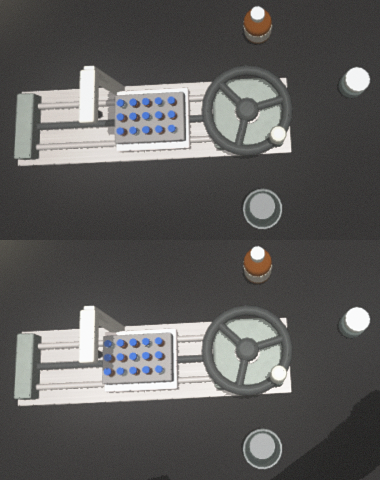

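The handle is within about 1 mm of its start, the rack is one row on, and the loose items are undisturbed.

```bash
python3 -c "
from bench import *
job_done()"
```

```text
the job is handed in; nothing more can be done
```

I pushed the wheel clockwise through one full turn with the outside of the shut fingers. I then backed the arm off to the side, clear of everything, and handed the job in after about 11 s of the 54 s allowed. No verdict comes back, so the result rests on my own checks.

- **Handle:** comparing the top pictures from before and after, it ended about 1 mm from where it started; the limit is 11 mm.
- **Rack:** it moved on by about one row. The marks read roughly 22–23 mm, but they are only good to a few millimetres. The screw ties the rack to the wheel, so one turn should give the required 20 mm.
- **Bottle, beaker and jar:** all three are upright, and their marks moved 6 mm or less, which is within the detector's error.
- **Missed reading:** in the last wrist picture the network did not find the handle. I judged it by eye there, and the top-picture comparison agreed.

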